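# Lay the lint screen over the worktop edge and hold it for brushing

## Robot

A 7-joint arm with a two-finger parallel gripper is mounted at the origin on a cart in front of the work surface, level with it; the furniture and walls round the work are solid. World frame = base frame: x ahead of the robot, y to its left, z up, the work surface at z = 0. Lengths are in mm, angles in degrees, forces in N, time in s.
With the tool pointing down it reaches from about 425 to 950 mm from the base axis. Payload 4.7 kg.
Tool frame: the origin (TCP) lies at the very end of the fingers, on their centre line; the grasp point (between the pads) lies 19 mm behind it; z points along the fingers, y is the line along which they close (so a half turn about z gives the same grasp; the last joint's range is limited). The gripper opens to 85 mm and grips with 20 to 120 N. Pads are 22 mm wide; open, the fingers measure 114 mm over their backs; the gripper's body (76 mm by 85 mm) begins 54 mm behind the grasp point. The pads swing forward as they close: fully open they stand 13 mm farther back than shut.
Start: joints at [67.099, 26.849, -2.785, 87.806, 1.381, 65.374, -4.715], TCP at [244.643, -629.128, 194.835] pointing down, gripper open.
Joint ranges: [-148.3, 148.3], [-19.14, 114.17], [-79.39, 73.82], [5.75, 140.21], [-59.74, 239.74], [12.07, 113.84], [-152.46, 152.46]. Speed limits (degrees/s): [147.25, 147.25, 180, 180, 180, 180, 180].

## Interface

Orientations are given as [roll, pitch, yaw] about the fixed x, y, z axes, in that order (R = Rz(yaw) Ry(pitch) Rx(roll)).
In Python, from rig import * gives the robot as it stands. Calls block until the motion is done:
- movep(position, orientation): joint-space move of the TCP to a pose.
- move_straight(position, vel=150, attitude=None, max_force=None): straight line of the TCP; attitude=None keeps the orientation; vel is the mean speed in mm/s. With max_force (N) it stops when the force on the tool has changed by that much, and returns True; else False.
- move_j(angles): joint-space move.
- grip(opening, grasp_force=None): opening from 0.0 (shut) to 1.0 (fully open); grasp_force is the grip in N (None keeps the last); returns when the fingers have stopped.
- pause(seconds).
- inverse_kinematics(position, orientation): joint angles nearest the present ones, or None.
- camera(name): name is "scene" or "top"; returns a dict with "image" (420x560x3 uint8, red, green, blue), "depth" (420x560 float32, mm along the optical axis (not along the pixel's ray), 0 where there is no reading), "vfov" (degrees; the focal length in pixels is half the picture's height over the tangent of half this angle, whatever the lens; pixels are square), "cx", "cy" (the principal point, pixels), "D" ([k1, k2, p1, p2, k3] as OpenCV has them; the pictures are not rectified), "R" (3x3) and "t" (3): a world point X has camera coordinates R X + t. Camera axes: x right, y down, z forward; pixel columns grow to the right and rows downward; lengths in mm; the calibration is good to about 2 mm. A picture is of the moment at which its call begins.
A pose or a line that the arm cannot do raises IKError and nothing moves.
- close_job(): hands the job in; it is judged then, once.
Readings, each from a call of its own:
- current_t(): time.
- current_joints(): joint angles.
- current_qvel(): joint speeds.
- current_effort(): joint torques, N m.
- current_tcp_pos(): TCP position.
- current_eef_rot(): TCP orientation.
- current_ft_force(): force on the tool from outside, world axes, zero at the start.
- current_ft_torque(): the same for the moment, N m.
- current_grip_width(): opening from 0.0 (shut) to 1.0 (fully open).
- current_grip_force(): force on a finger pad.
Only numpy, scipy, OpenCV 4.12 (cv2) and the standard library are available. Lean on these libraries where they do the work, as an engineer would, in place of code of your own. Each camera call takes 0.05 s, during which the arm holds its last target. There are 200 camera calls.

## Task

The dryer's lint screen rocks on its deep handle, so it cannot be brushed where it lies. Without lifting it, push it gently with the fingertips towards you until the handle hangs just past the front edge of the worktop, with less than a finger's breadth of the frame out, and the frame lies flat on the top and square to the edge. Then press a fingertip down on the middle of the wide rim at its far end and finish like that, still holding it down so that I can brush the mesh; leave the brush, soap and timer beside it alone.

Things in the scene. Friction and masses are not known exactly. Their poses are not given: they have to be found in the camera images.
- lint_screen: white lint screen, 0.2 kg: flat mesh frame 155 (x) x 140 (y) x 9 mm (mesh 6 mm up; rims 13 mm wide, the one at the rear 20), with a deep handle across its front end. Origin: centre of the frame's underside; x points from the handle to the straight rear edge (x = +77.5 mm), z up. Starts on the worktop, handle towards the robot, yaw up to 0.6 rad, tilted 0.08 rad on its handle, rear edge touching the worktop; slides freely
- handle_root (a point): on the lint screen: middle of the line where the handle's inner upright face meets the frame's underside (screen x = -77.5 mm, y = 0, z = 0; screen axes). From here the handle runs 32 mm to -x, 100 mm wide, 22 mm deep, reaching 12 mm below the frame. This face must end past the worktop's front edge; the frame then drops flat. Nudged sideways at its rear end, the screen swings about the handle
- worktop_edge (a point): a fixed point on the worktop's straight front edge at surface height (z = 0); the edge runs along y through it, x points away from the robot onto the worktop, below and in front of it is free air. A chest of drawers 0.2 m high stands 0.34 m behind the edge line, for y above -0.14 m
- scrub_brush: wooden oval scrub brush, 73 x 148 x 44 mm, lying bristles down to the left of the screen with its length roughly along x; origin at the centre of its underside; not to be moved
- soap_bar: block of pale laundry soap, 80 x 98 x 30 mm, to the left of the screen, behind the brush; origin at the centre of its underside; not to be moved
- wash_timer: red box-shaped wash timer with a round white dial, 60 x 67 x 62 mm, left of the screen, behind the soap; origin at the centre of its underside; not to be moved

How it is judged:
By the outcome, as a careful person would: the job done as asked, in the order asked, and still so for the second after the job is handed in, while the arm keeps its last pose, push and grip.
It also fails if it takes over 61 s, if anything falls off the work surface, if the arm or the gripper's body presses on something with over 40 N, if the wrist force passes 120 N, or if a joint passes its speed limit or range.

## Working session

There is one attempt and no reset: what is moved stays moved. The work goes in short steps, each a Python script; the robot and the scene stay as the last script left them, time stands still between calls to the robot, and variables do not carry over. Pictures are saved under pics/ and viewed, at most 10 in all, crops included, and the job is handed in when it is done.

```bash
mkdir -p pics; ls; python3 - <<'E'
from rig import *
import cv2,numpy as np
for n in("top","scene"):
    c=camera(n); cv2.imwrite(f"pics/{n}0.png",c["image"][:,:,::-1]); np.savez(f"{n}0.npz",**c)
    print(n,c["vfov"],c["cx"],c["cy"],c["D"],np.round(c["R"],3).tolist(),c["t"], -np.array(c["R"]).T@c["t"])
print(current_t(),current_ft_force(),current_eef_rot())
E
```

```text
pics
top 55.113926005996454 291.8375079941439 218.14226301325857 [0.03553562 0.         0.         0.         0.        ] [[-0.015, -1.0, -0.007], [-0.993, 0.016, -0.118], [0.118, 0.005, -0.993]] [ -63.05114846  523.79339315 1023.0216457 ] [ 398.28726217  -76.1079325  1077.25720838]
scene 55.489489413763806 282.92569138313434 207.12800639576614 [0.0203592 0.        0.        0.        0.       ] [[0.649, -0.761, -0.009], [-0.399, -0.331, -0.855], [0.647, 0.559, -0.518]] [-389.98551574  228.10766078  565.21298437] [ -21.67994778 -536.89947984  484.61990623]
0.1 [ 0.30848965  0.18428818 -0.0944142 ] [-1.79898569e+02  3.94317302e-03  2.12463665e+01]
```

View pics/top0.png

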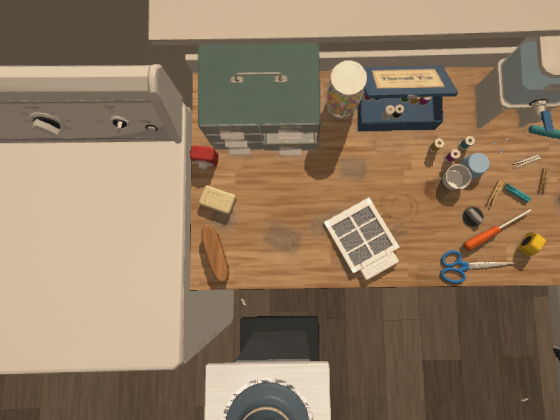

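View pics/scene0.png

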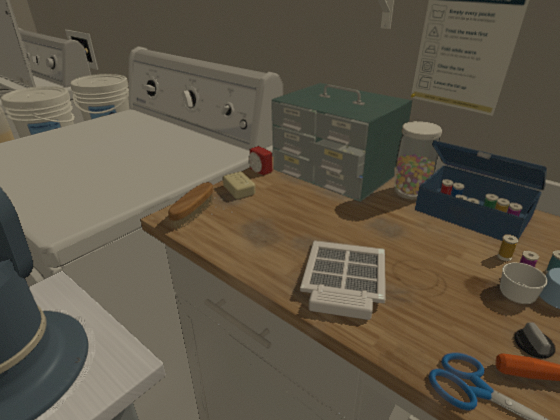

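```bash
cat >h.py <<'E'
import numpy as np,cv2
from scipy.optimize import minimize
def world(c):
    h,w=c["depth"].shape; f=h/2/np.tan(np.radians(float(c["vfov"]))/2)
    K=np.array([[f,0,c["cx"]],[0,f,c["cy"]],[0,0,1.]])
    u=np.stack(np.meshgrid(np.arange(w),np.arange(h)),-1).reshape(-1,1,2).astype(float)
    n=cv2.undistortPoints(u,K,np.array(c["D"])).reshape(h,w,2)
    d=np.asarray(c["depth"],float)[...,None]
    return (np.concatenate([n*d,d],-1)-c["t"])@np.asarray(c["R"])
def edge(W,y0=-260,y1=120):
    "front edge: smallest x of the tabletop"
    H,w=W.shape[:2]; xs=[];ys=[]
    for j in range(w):
        col=W[:,j]; m=(abs(col[:,2])<6)&(col[:,1]>y0)&(col[:,1]<y1)&(col[:,0]>300)
        if m.sum()>20: xs.append(col[m,0].min()); ys.append(col[m,1].mean())
    return np.array(xs),np.array(ys)
def sd(p,lo,hi):
    q=np.maximum(lo-p,p-hi); return np.hypot(*np.maximum(q,0).T)+np.minimum(q.max(1),0)
def screen(c,W,cen=None):
    im=np.asarray(c["image"]).astype(int); hs=cv2.cvtColor(im.astype(np.uint8),cv2.COLOR_RGB2HSV)
    m=((hs[...,1]<75)&(hs[...,2]>125)&(W[...,2]<60)&(W[...,2]>-30)&(W[...,0]>330)&(W[...,0]<760)&(W[...,1]<60)&(W[...,1]>-320)).astype(np.uint8)
    m=cv2.morphologyEx(m,cv2.MORPH_CLOSE,np.ones((5,5)))
    n,l,st,_=cv2.connectedComponentsWithStats(m)
    k=1+np.argmax(st[1:,4]); cs,_=cv2.findContours((l==k).astype(np.uint8),cv2.RETR_EXTERNAL,cv2.CHAIN_APPROX_NONE)
    full=cv2.drawContours(np.zeros_like(m),cs,-1,1,-1)
    px=max(cs,key=len)[:,0]; P=W[px[:,1],px[:,0]]; ok=(P[:,2]>-25)&(P[:,2]<45)
    P=P[ok]
    def cost(v):
        cy,sy=np.cos(v[2]),np.sin(v[2]); q=(P[:,:2]-v[:2])@np.array([[cy,-sy],[sy,cy]])
        s=np.minimum(sd(q,np.array([-77.5,-70]),np.array([77.5,70])),sd(q,np.array([-109.5,-50]),np.array([-70,50])))
        return np.minimum(abs(s+1),8).mean()
    c0=np.median(W[full>0],0)[:2]
    best=min((minimize(cost,[*c0,y],method="Nelder-Mead",options=dict(maxiter=600,initial_simplex=[[*c0,y],[c0[0]+15,c0[1],y],[c0[0],c0[1]+15,y],[*c0,y+.15]])) for y in np.arange(-.2,.9,.15)),key=lambda r:r.fun)
    return best.x,best.fun,full
def where(v,p):
    c,s=np.cos(v[2]),np.sin(v[2]); return v[:2]+np.array([[c,-s],[s,c]])@p
E
python3 - <<'E'
from h import *
for n in("top","scene"):
    c=dict(np.load(n+"0.npz")); W=world(c); v,f,m=screen(c,W)
    print(n,v,np.degrees(v[2]),f,"root",where(v,[-77.5,0]),"rear",where(v,[77.5,0]),m.sum())
    if n=="top":
        xs,ys=edge(W);print("edge",np.percentile(xs,[5,25,50,75,95]),np.polyfit(ys,xs,1))
    z=W[m>0]; A=np.c_[z[:,:2]-v[:2],np.ones(len(z))]; print("plane",np.linalg.lstsq(A,z[:,2],rcond=None)[0])
    for nm,(u0,v0,u1,v1) in dict(brush=(200,220,235,285),soap=(198,183,240,217),timer=(190,145,220,175)).items():
        if n=="top":
            P=W[v0:v1,u0:u1].reshape(-1,3);P=P[(P[:,2]>15)&(P[:,2]<80)];print(nm,P.min(0).round(),P.max(0).round())
    for r,cc in ((150,355),(60,240),(140,250)):
        if n=="top": print("pt",W[r,cc].round())
E
```

```text
top [ 478.53473415 -252.40521891    0.48436444] 27.752037914210494 2.3553164543351492 root [ 409.94947577 -288.49278372] rear [ 547.11999252 -216.3176541 ] 3303
edge [339.54272373 340.05534585 340.78849044 341.36233669 341.96866676] [-1.59078714e-03  3.40642829e+02]
plane [-0.16429168  0.20284388 13.58495317]
brush [360.  95.  24.] [507. 164.  51.]
soap [537.  80.  15.] [613. 175.  35.]
timer [657. 119.  15.] [722. 191.  67.]
pt [ 711. -247.    1.]
pt [872.  42. 195.]
pt [718.  32.  86.]
scene [ 480.6591242  -252.2283883     0.49265572] 28.227093607699462 4.022241817623822 root [ 412.37543216 -288.88336617] rear [ 548.94281623 -215.57341043] 3862
plane [-0.22522758 -0.20395603 10.81902143]
```

```bash
sed -i 's/>-320)/>-400)/' h.py; cat >s1.py <<'E'
from h import *
from rig import *
c=camera("top"); W=world(c); v,f,m=screen(c,W)
print(v,np.degrees(v[2]),f,m.sum(),where(v,[-77.5,0]))
a=where(v,[52,70+38]); 
root=where(v,[-95,0]); print(a)
grip(0.0)
yaw=np.degrees(v[2])
movep([a[0],a[1],120],[180,0,yaw])
move_straight([a[0],a[1],4],vel=120)
print(current_t(),current_ft_force())
hit=move_straight([*where(v,[52,70+12]),4],vel=40,max_force=3); print(hit,current_tcp_pos())
# swing about the handle: rotate contact point
p0=np.array(current_tcp_pos()[:2])-root
for k,da in enumerate(np.linspace(0,-(v[2]-0.05),6)[1:]):
    cc,s=np.cos(da),np.sin(da); q=root+np.array([[cc,-s],[s,cc]])@p0
    h=move_straight([*q,4],vel=50,attitude=[180,0,yaw+np.degrees(da)],max_force=15)
    print(h,np.round(current_tcp_pos(),1),np.round(current_ft_force(),1))
    if h: break
q=np.array(current_tcp_pos()); move_straight([q[0],q[1]+30,q[2]],vel=120)
move_straight([q[0]+30,q[1]+50,110],vel=200)
c=camera("top"); W=world(c); v,f,m=screen(c,W); cv2.imwrite("pics/t1.png",cv2.resize(c["image"][100:320,180:480,::-1],None,fx=2,fy=2))
print(current_t(),v,np.degrees(v[2]),f,where(v,[-77.5,0]),where(v,[77.5,0]))
E
python3 s1.py
```

```text
[ 478.69737696 -252.03922212    0.48928679] 28.034068215910697 1.212668138731262 3575 [ 410.29058466 -288.46394952]
[ 473.8365078  -132.27122994]
4.025 [-0.16613702  0.18674234  1.53933651]
False [ 485.88102742 -155.0393469     3.88495375]
False [ 497.8 -163.4    3.9] [0.2 0.4 0.7]
False [ 509.  -173.     3.9] [-0.6 -0.4 -0. ]
False [ 519.4 -183.5    3.9] [ 0.  -0.3 -0.2]
False [ 528.9 -194.9    3.9] [ 0.3  0.1 -0.8]
False [ 537.3 -207.1    3.9] [ 0.1  0.1 -0.6]
8.1917 [ 479.512444   -251.33739998    0.48845892] 27.98663458797216 4.00602672887117 [ 411.07552009 -287.70548277] [ 547.94936791 -214.96931719]
```

View pics/t1.png

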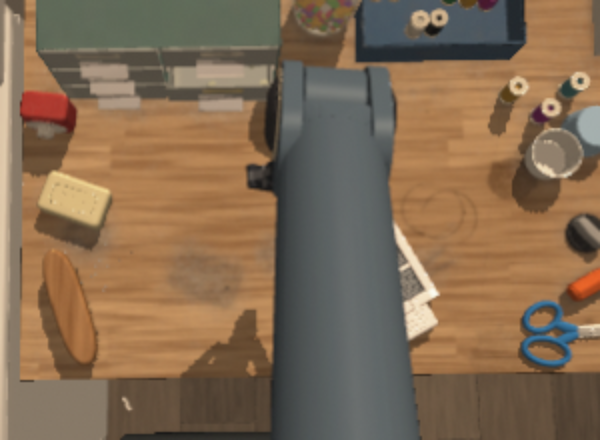

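```bash
python3 - <<'E'
from h import *
from rig import *
movep([420,80,230],[180,0,0])
for n in("top","scene"):
    c=camera(n); W=world(c); v,f,m=screen(c,W); print(n,v,np.degrees(v[2]),f,where(v,[-77.5,0]),where(v,[77.5,0]))
    cv2.imwrite(f"pics/{n}2.png",c["image"][:,:,::-1])
a=cv2.imread("pics/top2.png")[130:310,280:480];b=cv2.imread("pics/scene2.png")[200:380,240:440]
cv2.imwrite("pics/b2.png",cv2.resize(np.hstack([a,b]),None,fx=2,fy=2)); print(current_t())
E
```

```text
top [ 479.11184738 -252.27714418    0.48433553] 27.750381866796044 1.1904617969693385 [ 410.52554598 -288.36272662] [ 547.69814878 -216.19156174]
scene [ 480.49927505 -252.37252259    0.49249588] 28.217935103796624 2.1778457759134193 [ 412.20972473 -289.01658511] [ 548.78882536 -215.72846007]
9.4583
```

View pics/b2.png

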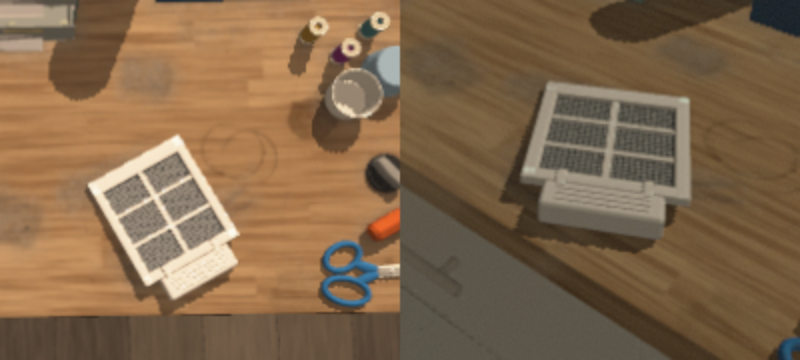

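```bash
python3 - <<'E'
from h import *
from rig import *
print("grip",current_grip_width(),current_tcp_pos(),current_eef_rot())
c=camera("top"); W=world(c); v,f,m=screen(c,W)
for l in ([67,0],[67,60],[67,-60],[0,63],[-70,63],[-70,-63],[-95,0]):
    p=where(v,l); d=np.hypot(W[...,0]-p[0],W[...,1]-p[1])+1e3*(W[...,2]>60); i=d<5; print(l,p.round(),np.median(W[i],0).round(1),i.sum())
a=where(v,[52,110]); yaw=np.degrees(v[2])
movep([*a,100],[180,0,yaw]); move_straight([*a,4],vel=120)
move_straight([*where(v,[52,70+20]),4],vel=60,max_force=4)
print(current_tcp_pos(),current_ft_force(),current_grip_width(),current_t())
c=camera("scene"); cv2.imwrite("pics/s3.png",cv2.resize(c["image"][130:390,160:460,::-1],None,fx=2,fy=2))
E
```

```text
grip 0.001839665475214326 [420.54018431  78.7864247  229.29275982] [-1.79999530e+02  7.89594352e-02 -1.44114809e-01]
[67, 0] [ 538. -221.] [ 539.1 -221.3   11.1] 10
[67, 60] [ 510. -168.] [ 510.7 -167.2   10.1] 10
[67, -60] [ 566. -274.] [ 565.6 -274.    10.9] 12
[0, 63] [ 450. -196.] [ 449.  -196.4   14.4] 11
[-70, 63] [ 388. -229.] [ 388.3 -228.1   21.1] 13
[-70, -63] [ 446. -340.] [ 446.4 -339.9   20.6] 11
[-95, 0] [ 395. -296.] [ 395.2 -297.4   23.4] 11
[ 483.31838037 -148.78631665    4.03295632] [-0.68110342  0.19394264 -0.45490891] 0.0008581247024170502 11.9333
```

View pics/s3.png

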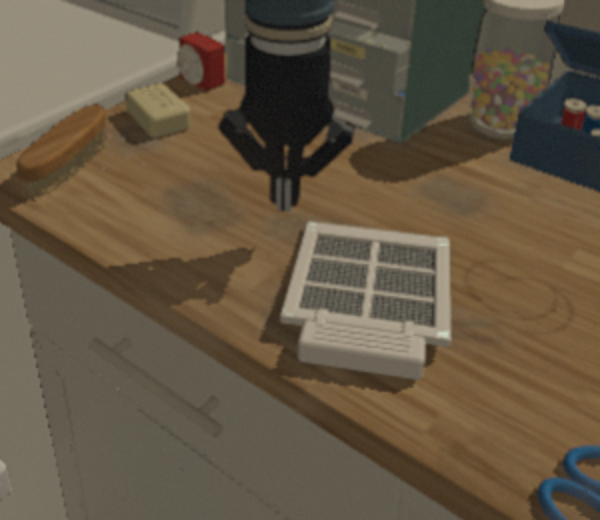

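```bash
python3 - <<'E'
from h import *
from rig import *
t=np.array(current_tcp_pos())
for n in("scene","top"):
    c=camera(n); W=world(c); H=420; f=H/2/np.tan(np.radians(c["vfov"])/2)
    K=np.array([[f,0,c["cx"]],[0,f,c["cy"]],[0,0,1]])
    print(n,[cv2.projectPoints(np.array([p]),cv2.Rodrigues(np.array(c["R"]))[0],np.array(c["t"]),K,np.array(c["D"]))[0].ravel().round(1) for p in (t,np.array([514.5,-154.6,10]))])
    if n=="scene":
        for r in range(218,238,2): print(r,[W[r,x].round().tolist() for x in (298,302,306)])
E
```

```text
scene [array([301.3, 247.9]), array([313.4, 239.4])]
218 [[471.0, -148.0, 80.0], [474.0, -156.0, 82.0], [477.0, -163.0, 83.0]]
220 [[471.0, -149.0, 76.0], [475.0, -155.0, 77.0], [477.0, -163.0, 79.0]]
222 [[470.0, -150.0, 73.0], [474.0, -156.0, 73.0], [481.0, -160.0, 71.0]]
224 [[471.0, -149.0, 68.0], [475.0, -155.0, 68.0], [481.0, -160.0, 67.0]]
226 [[471.0, -149.0, 63.0], [475.0, -155.0, 63.0], [481.0, -160.0, 62.0]]
228 [[471.0, -149.0, 58.0], [473.0, -157.0, 60.0], [482.0, -160.0, 57.0]]
230 [[471.0, -149.0, 54.0], [475.0, -155.0, 54.0], [481.0, -160.0, 53.0]]
232 [[471.0, -149.0, 49.0], [474.0, -156.0, 50.0], [480.0, -161.0, 49.0]]
234 [[470.0, -150.0, 46.0], [474.0, -157.0, 46.0], [534.0, -121.0, -2.0]]
236 [[515.0, -115.0, 0.0], [521.0, -121.0, -0.0], [527.0, -127.0, -1.0]]
top [array([321. , 233.6]), array([323.2, 221.6])]
```

```bash
python3 - <<'E'
from h import *
from rig import *
p=np.array(current_tcp_pos()); print(p)
print(move_straight([p[0]-5,p[1]+10,-25],vel=50,max_force=3),current_tcp_pos(),current_ft_force())
p=np.array(current_tcp_pos())
if p[2]<-20: print(move_straight([p[0],p[1],-55],vel=25,max_force=3),current_tcp_pos(),current_ft_force())
print(current_t())
c=camera("scene");W=world(c)
cv2.imwrite("pics/s4.png",cv2.resize(c["image"][170:300,230:380,::-1],None,fx=4,fy=4))
E
```

```text
[ 483.00294455 -148.02174951    3.92588829]
False [ 478.19364999 -138.05579742  -24.99085535] [-0.6485197  -0.15117282  0.90732016]
True [ 478.15949305 -138.10215835  -36.41687997] [-0.89372789  0.29914816  6.05452457]
13.4833
```

View pics/s4.png

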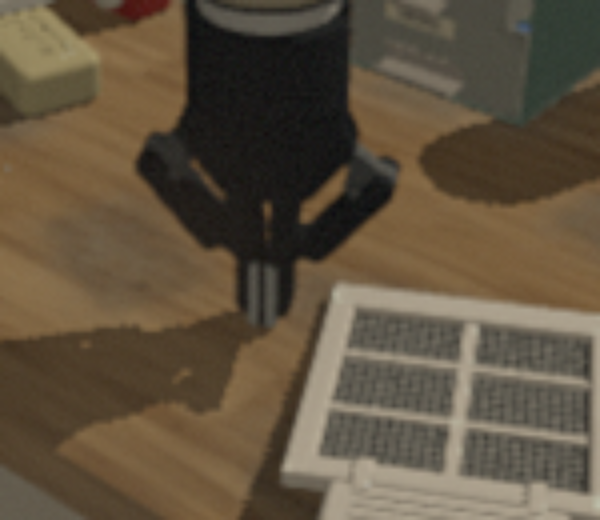

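```bash
cat >s2.py <<'E'
from h import *
from rig import *
Z=-32
v=np.array([478.9,-252.2,0.487]); yaw=np.degrees(v[2]); root=where(v,[-95,0])
p=current_tcp_pos(); move_straight([p[0],p[1],Z],vel=40)
print(move_straight([*where(v,[52,70+12]),Z],vel=50,max_force=6),current_tcp_pos())
p0=np.array(current_tcp_pos()[:2])-root
for da in np.linspace(0,-v[2],6)[1:]:
    cc,s=np.cos(da),np.sin(da); q=root+np.array([[cc,-s],[s,cc]])@p0
    h=move_straight([*q,Z],vel=50,attitude=[180,0,yaw+np.degrees(da)],max_force=12)
    print(h,np.round(current_tcp_pos(),1),np.round(current_ft_force(),1))
    if h: break
q=np.array(current_tcp_pos()); move_straight([q[0],q[1]+25,q[2]],vel=120)
move_straight([q[0],q[1]+40,60],vel=200)
movep([q[0]+50,q[1]+140,100],[180,0,0])
for n in ("top","scene"):
    c=camera(n); W=world(c); v,f,m=screen(c,W)
    print(n,current_t(),v,np.degrees(v[2]),f,where(v,[-77.5,0]),where(v,[77.5,0]))
E
python3 s2.py
```

```text
False [ 486.36178606 -155.7066837   -32.14757083]
False [ 499.7 -165.3  -32. ] [-0.2 -0.6  0.4]
False [ 511.9 -176.1  -32. ] [ 0.4 -1.1 -0.2]
False [ 523.  -188.1  -32.1] [-0.   0.2 -0.1]
False [ 533.  -201.2  -32.1] [ 0.1 -0.4 -0.3]
False [ 541.6 -215.1  -32.1] [-0.5  0.   0.6]
top 18.275 [ 4.90695196e+02 -2.97007031e+02 -2.01175361e-02] -1.152649911963672 0.9946527370089214 [ 413.21087819 -295.44802676] [ 568.17951381 -298.56603453]
scene 18.325 [ 4.92343109e+02 -2.98026252e+02 -1.90782749e-02] -1.0931046329043392 2.05684872813732 [ 414.85721304 -296.54777515] [ 569.8290054  -299.50472838]
```

```bash
cat >s3.py <<'E'
from h import *
from rig import *
grip(0.8)
movep([612,-297,80],[180,0,0])
move_straight([612,-297,0],vel=150)
print(move_straight([612,-297,-36],vel=30,max_force=2),current_tcp_pos(),current_ft_force(),current_grip_width())
z=current_tcp_pos()[2]
h=z<-35.5
z=z+3.5
move_straight([612,-297,z],vel=40)
print(move_straight([590,-297,z],vel=80,max_force=8))
print(move_straight([522,-297,z],vel=35,max_force=8),current_tcp_pos(),current_ft_force(),current_t())
for n in ("top","scene"):
    c=camera(n); W=world(c); v,f,m=screen(c,W)
    print(n,v,np.degrees(v[2]),f,m.sum(),where(v,[-77.5,0]),where(v,[77.5,0]))
    cv2.imwrite(f"pics/{n}5.png",c["image"][:,:,::-1])
a=cv2.imread("pics/top5.png")[130:310,280:480];b=cv2.imread("pics/scene5.png")[200:380,240:440]
cv2.imwrite("pics/b5.png",cv2.resize(np.hstack([a,b]),None,fx=2,fy=2))
E
python3 s3.py
```

```text
False [ 612.1634654  -297.08371744  -35.76776354] [-0.79794305 -0.12189702  0.30553968] 0.8015906456464071
False
False [ 522.18172194 -296.95557862  -32.26307212] [-0.43190879 -0.21140661  0.39914885] 24.675
top [ 4.75868093e+02 -2.33804091e+02 -1.39075325e-01] -7.968429171476368 5.795466059736675 1497 [ 399.1163862  -223.06046577] [ 552.61979995 -244.54771702]
scene [ 428.68542831 -383.17192949   -0.47591455] -27.267895389622037 6.570700905458788 1301 [ 359.79768643 -347.66518339] [ 497.57317019 -418.67867559]
```

View pics/b5.png

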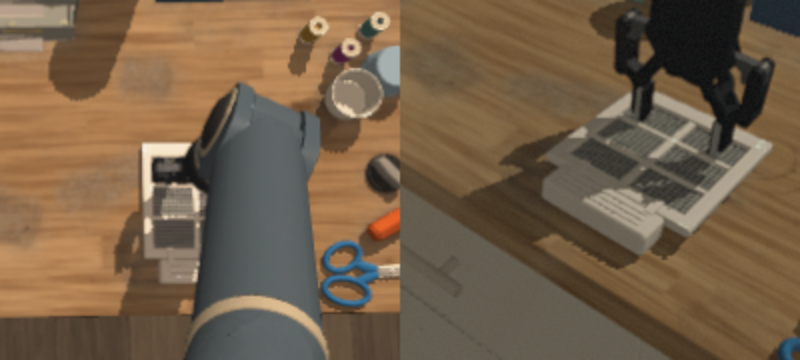

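```bash
cat >s4.py <<'E'
from h import *
from rig import *
move_straight([522,-297,0],vel=150)
move_straight([610,-297,0],vel=200)
move_straight([610,-297,-34],vel=150)
print(move_straight([610,-297,-56],vel=25,max_force=2),current_tcp_pos(),current_ft_force())
z=current_tcp_pos()[2]+4
move_straight([610,-297,z],vel=40)
move_straight([585,-297,z],vel=80,max_force=8)
print(move_straight([535,-297,z],vel=35,max_force=8),current_tcp_pos(),current_ft_force(),current_t())
for n in ("top","scene"):
    c=camera(n); cv2.imwrite(f"pics/{n}6.png",c["image"][:,:,::-1]); np.savez(f"{n}6.npz",**c)
a=cv2.imread("pics/top6.png")[130:310,280:480];b=cv2.imread("pics/scene6.png")[200:380,240:440]
cv2.imwrite("pics/b6.png",cv2.resize(np.hstack([a,b]),None,fx=2,fy=2))
E
python3 s4.py
```

```text
True [ 610.40472323 -297.11809459  -43.59680588] [-0.6011225   0.79413632  5.94691869]
False [ 534.96323267 -297.02244439  -39.62961735] [ 0.28103244 -0.55246719 -0.15165186] 28.9333
```

View pics/b6.png

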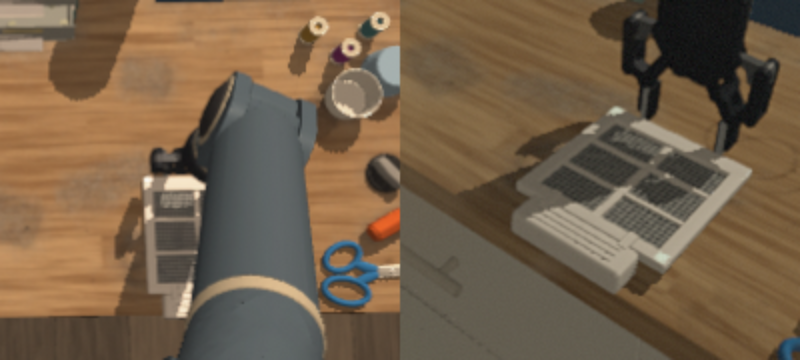

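```bash
cat >m.py <<'E'
from h import *
import sys
def rearx(k,pr=True):
    out=[]
    for n in ("top","scene"):
        c=dict(np.load(f"{n}{k}.npz")); W=world(c); hs=cv2.cvtColor(c["image"],cv2.COLOR_RGB2HSV)
        m=(hs[...,1]<85)&(hs[...,2]>90)&(W[...,2]>4)&(W[...,2]<30)&(W[...,0]>280)
        for y0 in range(-370,-225,10):
            s=m&(abs(W[...,1]-y0)<4); x=np.sort(W[s][:,0])
            if len(x)>15: print(n,y0,len(x),x[0].round(1),x[-1].round(1),"z rear",np.median(W[s&(W[...,0]>x[-1]-12)][:,2]).round(1),"z front",np.median(W[s&(W[...,0]<x[0]+12)][:,2]).round(1))
if __name__=="__main__": rearx(sys.argv[1])
E
python3 m.py 6
```

```text
top -340 18 792.9 942.6 z rear 22.0 z front 17.6
top -330 28 798.0 943.8 z rear 23.4 z front 15.0
top -310 24 503.2 942.3 z rear 24.8 z front 10.3
top -300 82 439.7 942.5 z rear 22.0 z front 11.3
top -290 100 377.3 942.5 z rear 19.9 z front 16.4
top -280 141 339.2 942.8 z rear 23.8 z front 23.2
top -270 130 339.4 941.7 z rear 26.4 z front 24.9
top -260 123 336.7 520.2 z rear 9.1 z front 23.6
top -250 97 337.0 523.4 z rear 8.7 z front 23.9
top -240 159 370.1 520.5 z rear 9.3 z front 20.8
top -230 140 370.2 801.9 z rear 25.5 z front 21.5
scene -370 242 368.7 906.8 z rear 23.6 z front 18.7
scene -360 300 368.6 523.9 z rear 8.5 z front 19.2
scene -350 402 336.8 524.0 z rear 8.8 z front 17.2
scene -340 328 336.1 522.9 z rear 8.6 z front 19.9
scene -330 276 336.4 523.9 z rear 8.8 z front 19.9
scene -320 274 336.5 861.2 z rear 23.0 z front 20.0
scene -310 271 336.8 904.4 z rear 27.8 z front 20.2
scene -300 390 335.3 905.6 z rear 28.9 z front 19.4
scene -290 257 335.4 903.1 z rear 25.8 z front 21.0
scene -280 211 335.0 906.3 z rear 29.0 z front 20.0
scene -270 205 335.5 904.1 z rear 28.7 z front 19.7
scene -260 193 335.1 905.0 z rear 24.1 z front 19.9
scene -250 117 335.5 524.1 z rear 8.9 z front 20.8
scene -240 271 367.3 523.9 z rear 8.2 z front 19.2
scene -230 124 368.1 519.9 z rear 8.4 z front 19.3
```

```bash
cat >s5.py <<'E'
from h import *
from rig import *
z=-39.9
print(move_straight([515,-297,z],vel=30,max_force=8))
print(move_straight([500,-297,z],vel=15,max_force=8),current_tcp_pos(),current_ft_force(),current_t())
for n in ("top","scene"):
    c=camera(n); np.savez(f"{n}7.npz",**c)
c=dict(np.load("scene7.npz"));W=world(c)
for y in range(-220,0,20):
    m=(abs(W[...,1]-y)<4)&(abs(W[...,2])<5)&(W[...,0]>300); 
    if m.sum()>5: print("edge",y,W[m][:,0].min().round(1))
E
python3 s5.py; python3 m.py 7 | grep -v "9[04]"
```

```text
False
False [ 499.73191126 -297.02790955  -39.94418067] [0.46415114 0.00051912 0.3229996 ] 31.0
edge -220 338.9
edge -200 338.8
edge -180 339.9
edge -160 339.3
edge -140 338.9
edge -120 338.5
edge -100 338.7
edge -80 339.4
edge -60 339.6
edge -40 338.7
edge -20 338.8
top -260 110 302.7 487.7 z rear 10.3 z front 12.0
top -250 84 303.0 485.3 z rear 10.0 z front 7.5
top -240 146 333.7 485.7 z rear 9.1 z front 9.2
top -230 134 333.9 803.1 z rear 23.9 z front 9.1
scene -360 356 333.3 488.9 z rear 8.6 z front 8.7
scene -350 278 302.8 489.0 z rear 8.4 z front 8.0
scene -340 292 301.2 489.1 z rear 7.8 z front 9.1
scene -330 243 301.3 488.8 z rear 8.1 z front 9.4
scene -320 249 302.3 862.8 z rear 21.5 z front 9.3
scene -250 124 301.6 486.7 z rear 8.1 z front 7.7
scene -240 305 332.6 812.7 z rear 14.2 z front 7.9
```

```bash
cat >s6.py <<'E'
from h import *
from rig import *
move_straight([530,-297,-39.9],vel=80)
move_straight([560,-297,60],vel=150)
grip(0.0)
movep([600,-150,150],[180,0,0])
V=[]
for n in ("top","scene"):
    c=camera(n); np.savez(f"{n}8.npz",**c); W=world(c); v,f,m=screen(c,W); V.append(v)
    print(n,v.round(3),f,where(v,[-77.5,0]),where(v,[67.5,0]))
    i=m>0; z=W[i]; z=z[z[:,0]>345]; print("slope",np.linalg.lstsq(np.c_[z[:,:2]-v[:2],np.ones(len(z))],z[:,2],rcond=None)[0])
print(current_t())
E
python3 s6.py; python3 m.py 8 | grep -v "9[04]"
```

```text
top [ 4.08177e+02 -2.98180e+02  1.20000e-02] 4.0092340665625255 [ 330.68232225 -299.1161214 ] [ 475.67174462 -297.36472136]
slope [1.84581369e-02 6.63829651e-01 2.13744375e+01]
scene [ 4.10952e+02 -2.99878e+02  3.00000e-03] 2.9085420170078624 [ 333.45204594 -300.12503113] [ 478.45131021 -299.66311938]
slope [ 0.00883451 -0.0076613   5.13871004]
33.9583
top -260 58 302.7 387.8 z rear 7.4 z front 9.4
scene -360 354 333.5 487.9 z rear 8.2 z front 8.4
scene -350 252 303.1 488.1 z rear 8.6 z front 8.1
scene -340 295 301.9 489.2 z rear 8.4 z front 9.4
scene -330 272 301.8 488.3 z rear 8.5 z front 9.5
scene -320 245 302.0 862.5 z rear 22.9 z front 9.4
scene -270 228 300.9 489.2 z rear 8.2 z front 9.0
scene -250 148 302.2 488.4 z rear 7.8 z front 8.5
scene -240 312 332.9 812.1 z rear 14.2 z front 7.9
```

```bash
cat >s7.py <<'E'
from h import *
from rig import *
P=[478,-298.8]
movep([*P,40],[180,0,0]); move_straight([*P,-15],vel=100)
f0=np.array(current_ft_force())
print(move_straight([*P,-36],vel=12,max_force=7),current_tcp_pos(),f0,current_ft_force())
pause(0.5); print(current_tcp_pos(),current_ft_force(),current_t())
for n in ("top","scene"):
    c=camera(n); cv2.imwrite(f"pics/{n}9.png",c["image"][:,:,::-1]); np.savez(f"{n}9.npz",**c)
cv2.imwrite("pics/b9.png",cv2.resize(cv2.imread("pics/scene9.png")[200:400,200:450],None,fx=3,fy=3))
E
python3 s7.py;  python3 m.py 9 | grep scene | grep -v "9[04]"
```

```text
True [ 477.94615956 -298.77794453  -27.380053  ] [0.91755888 0.12497108 0.5485587 ] [-0.52813576  0.91617825  5.04700007]
[ 477.91428864 -298.75763753  -27.39461554] [0.63747565 0.22424293 5.16336099] 37.1083
scene -360 347 333.7 489.3 z rear 8.2 z front 8.5
scene -350 286 301.7 488.8 z rear 8.1 z front 7.6
scene -340 319 302.0 488.8 z rear 8.2 z front 9.1
scene -330 279 301.8 489.5 z rear 8.2 z front 9.2
scene -320 241 302.0 863.2 z rear 23.1 z front 9.4
scene -250 130 301.3 486.7 z rear 7.9 z front 8.9
scene -240 308 332.6 813.0 z rear 15.6 z front 7.9
```

View pics/b9.png

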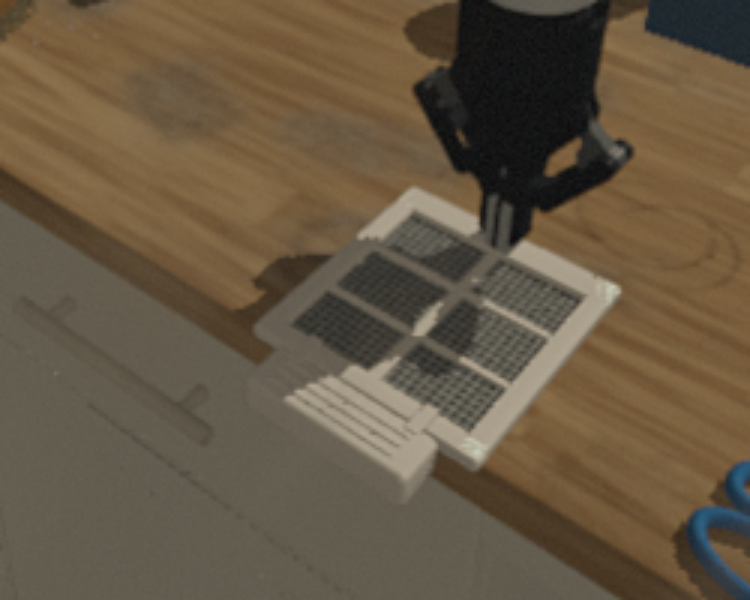

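```bash
python3 - <<'E'
from rig import *
print(move_straight([478,-298.8,-28.6],vel=5,max_force=5)); pause(0.5); print(current_ft_force(),current_tcp_pos(),current_t())
close_job()
E
```

```text
True
[-1.14693563  0.56404438  5.01942757] [ 477.9044853  -298.7356225   -27.40537259] 37.9167
the job is handed in; nothing more can be done
```

The job is handed in at about 38 s: the lint screen lies flat and square with its handle hanging past the front edge and about 6–8 mm of the frame out, a fingertip is pressing the middle of the rear rim with about 5 N, and I never touched the brush, soap or timer.

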